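# Pack the testing bottles into their round pot

## Robot

A 6-joint arm with a two-finger parallel gripper is mounted at the origin on the work surface. World frame = base frame: x ahead of the robot, y to its left, z up, the work surface at z = 0. Lengths are in m, angles in rad, forces in N, time in s.
With the tool pointing down it reaches from about 0.325 to 0.925 m from the base axis. Payload 3.1 kg.
Tool frame: the origin (TCP) lies midway between the tips of the shut fingers; the grasp point (between the pads) lies 19 mm behind it; z points along the fingers, y is the line along which they close (so a half turn about z gives the same grasp; the last joint's range is limited). The gripper opens to 85 mm and grips with 20 to 120 N. Pads are 22 mm wide; open, the fingers measure 114 mm over their backs; the gripper's body (76 mm by 85 mm) begins 54 mm behind the grasp point. The pads swing forward as they close: fully open they stand 13 mm farther back than shut.
Start: joints at [1.064, 0.217, 1.613, -0, 1.311, -0.112], TCP at [0.24, 0.577, 0.231] pointing down, gripper open.
Joint ranges: [-2.75, 2.75], [-0.78, 2.1], [0.31, 2.55], [-1.13, 4.27], [0.13, 2.63], [-2.58, 2.58]. Speed limits (rad/s): [2.79, 2.79, 3.14, 3.14, 3.14, 3.14].

## Interface

Orientations are given as [roll, pitch, yaw] about the fixed x, y, z axes, in that order (R = Rz(yaw) Ry(pitch) Rx(roll)).
In Python, from station import arm, get_image, camera_params, job_done gives the robot as it stands (arm), with the cameras as plain functions and the job as plain functions.
- The arm moves only by the tool shift_gripper, called as name(argument=value, ...) on one line, values as JSON. Schema: {"type":"object","properties":{"plan":{"type":"array","items":{"type":"array","items":{"type":"number"},"minItems":4,"maxItems":4},"minItems":1,"maxItems":20},"jaw":{"type":"number"},"only":{"type":"string"},"quiet":{"type":"boolean"},"lines":{"type":"string"}},"required":["plan"],"additionalProperties":false}. plan is a list of rows, 1 to 20 of them, each of 4 numbers: dx, dy, dz in m, then a turn about the tool's z in rad; each row is the pose to reach, as a shift and turn from the pose commanded when the call began, along the tool's axes at that moment; what a row does not reach only later rows make up. A row lasts 1/10 s, in which the tool goes at most 0.05 m and 0.15 rad, less where a joint would pass 70% of its speed; a pose out of reach is approached as far as the arm can. jaw is the finger opening in m, set as the call begins (left out keeps the last). The fingers move at their own pace and stop on an object; the grip force is fixed at half the most. Time passes only in rows, so rows that do not move let the fingers close. The tool returns the time, the measured TCP pose, the force, the opening and the grip force at its end. only (a regular expression) keeps the lines of the reply that match it, lines (a string "A,B") keeps lines A to B, and quiet returns only ok. Input that does not fit is refused with a message, and nothing moves.
- arm.sense(): the state, without advancing time (a new reading comes with each control period).
- get_image(name): name is "scene" or "top" or "wrist"; returns the picture (420x560x3 uint8, blue, green, red); there is no depth.
- camera_params(name): a dict with "fx", "fy", "cx", "cy" (pixels), "k1" (the pictures are not rectified: a ray, as slopes to the right and down, at radius r is drawn at 1 + k1 r^2 times it, then the intrinsics apply), "T" (4x4, takes a point from camera to world coordinates). Camera axes: x right, y down, z forward; pixel columns grow to the right and rows downward; lengths in m; the calibration is good to about 2 mm. A picture is of the moment at which its call begins: read the wrist's pose just before it. camera_params takes no time and is no camera call; for the wrist camera it gives the pose at the moment of the call.
- job_done(): hands the job in; it is judged then, once.
The state is a dict: "time_s": time; "q": joint angles; "qvel": joint speeds; "joint_efforts": joint torques, N m; "ee_pos": TCP position; "orientation": TCP orientation; "ft_force": force on the tool from outside, world axes, zero at the start; "wrist_torque": the same for the moment, N m; "opening": finger opening in m; "gripper_force": force on a finger pad.
Only numpy, scipy, OpenCV 4.12 (cv2) and the standard library are available. Lean on these libraries where they do the work, as an engineer would, in place of code of your own. Each camera call takes 0.05 s, during which the arm holds its last target. There are 200 camera calls.

## Task

First take the steel doming punch that has strayed into the round bottle pot out of it, and put it in the wooden tray. Then pack the three loose amber bottles from the bench into the pot, lowering each one gently rather than dropping it, so that all seven bottles stand upright on the pot's floor in a close cluster, one in the middle and six round it. Do not tip any bottle over, and leave the bowl, tin, hammer and mandrel where they are.

Things in the scene. Friction and masses are not known exactly. Their poses are not given: they have to be found in the camera images.
- pot: round open aluminium pot fixed on the bench, 139 mm outside, 130 mm inside, rim 50 mm and inner floor 6 mm above the bench. Origin: centre of its underside; z up. Holds just seven bottles: one in the middle, six round it on a circle of 43 mm radius, 60 degrees apart. At the start four of these places hold bottles and one (middle or circle) the punch; the pattern may be turned any way
- bottle_a: amber glass bottle, closed, standing, about 90 g. Round body 40 mm across to 50 mm high (foot bevelled 5 mm to a 30 mm flat), shoulder to 60 mm, slim black cap 16 mm across from 60 to 92 mm high: grip the cap from above, fingertips 62 mm or more above its foot. Origin: centre of underside; z: its axis, up. Stands in the pot at the start
- bottle_b: amber glass bottle, closed, standing, about 90 g. Round body 40 mm across to 50 mm high (foot bevelled 5 mm to a 30 mm flat), shoulder to 60 mm, slim black cap 16 mm across from 60 to 92 mm high: grip the cap from above, fingertips 62 mm or more above its foot. Origin: centre of underside; z: its axis, up. Stands in the pot at the start
- bottle_c: amber glass bottle, closed, standing, about 90 g. Round body 40 mm across to 50 mm high (foot bevelled 5 mm to a 30 mm flat), shoulder to 60 mm, slim black cap 16 mm across from 60 to 92 mm high: grip the cap from above, fingertips 62 mm or more above its foot. Origin: centre of underside; z: its axis, up. Stands in the pot at the start
- bottle_d: amber glass bottle, closed, standing, about 90 g. Round body 40 mm across to 50 mm high (foot bevelled 5 mm to a 30 mm flat), shoulder to 60 mm, slim black cap 16 mm across from 60 to 92 mm high: grip the cap from above, fingertips 62 mm or more above its foot. Origin: centre of underside; z: its axis, up. Stands in the pot at the start
- bottle_e: amber glass bottle, closed, standing, about 90 g. Round body 40 mm across to 50 mm high (foot bevelled 5 mm to a 30 mm flat), shoulder to 60 mm, slim black cap 16 mm across from 60 to 92 mm high: grip the cap from above, fingertips 62 mm or more above its foot. Origin: centre of underside; z: its axis, up. Stands on the bench to the robot's right at the start
- bottle_f: amber glass bottle, closed, standing, about 90 g. Round body 40 mm across to 50 mm high (foot bevelled 5 mm to a 30 mm flat), shoulder to 60 mm, slim black cap 16 mm across from 60 to 92 mm high: grip the cap from above, fingertips 62 mm or more above its foot. Origin: centre of underside; z: its axis, up. Stands on the bench to the robot's right at the start
- bottle_g: amber glass bottle, closed, standing, about 90 g. Round body 40 mm across to 50 mm high (foot bevelled 5 mm to a 30 mm flat), shoulder to 60 mm, slim black cap 16 mm across from 60 to 92 mm high: grip the cap from above, fingertips 62 mm or more above its foot. Origin: centre of underside; z: its axis, up. Stands on the bench to the robot's right at the start
- punch: steel doming punch standing on its ball head in the pot: ball head 32 mm in diameter at the bottom (flattened 22 mm wide underneath), from 29 mm up a plain round shank 16 mm in diameter, 95 mm high in all; about 0.2 kg. Grip it by the shank from above. Origin: centre of its underside (the head end); z runs along the shank, up at the start
- tray: shallow open wooden tray on the robot's left, fixed on the bench, outside 200 mm (its x) by 160 mm (its y) by 30 mm high, walls and floor 6 mm thick. Origin: centre of its underside
- bowl: small white bowl, 80 mm across, 28 mm high, standing among the loose bottles; to be left alone. Origin: centre of its underside
- tin: squat round brass tin, 50 mm across, 38 mm high, standing among the loose bottles; to be left alone. Origin: centre of its underside
- hammer: hammer, 250 mm long, lying beyond the pot; to be left alone
- mandrel: tapered steel ring mandrel, 280 mm long, 26 mm at its thick end, lying between robot and pot; to be left alone. Origin: at its thick end on its axis; y along it

How it is judged:
On the way, in this order (a step that is already met when the one before it is completed fails the run):
1. the punch is in the tray (x of punch in the frame of tray between -0.094 and 0.094 m and y of punch in the frame of tray between -0.074 and 0.074 m and z of punch in the frame of tray below 0.035 m), for 0.2 s.
2. one of the three loose bottles stands in the pot (((z of bottle_e in the frame of pot below 0.01 m and horizontal distance between bottle_e and pot below 0.05 m and angle between bottle_e's own z axis and vertical below 0.12 rad) or (z of bottle_f in the frame of pot below 0.01 m and horizontal distance between bottle_f and pot below 0.05 m and angle between bottle_f's own z axis and vertical below 0.12 rad) or (z of bottle_g in the frame of pot below 0.01 m and horizontal distance between bottle_g and pot below 0.05 m and angle between bottle_g's own z axis and vertical below 0.12 rad))), for 0.2 s.
3. two of the three loose bottles stand in the pot (((z of each of bottle_e, bottle_f in the frame of pot below 0.01 m and horizontal distance between each of bottle_e, bottle_f and pot below 0.05 m and angle between each of bottle_e, bottle_f's own z axis and vertical below 0.12 rad) or (z of each of bottle_e, bottle_g in the frame of pot below 0.01 m and horizontal distance between each of bottle_e, bottle_g and pot below 0.05 m and angle between each of bottle_e, bottle_g's own z axis and vertical below 0.12 rad) or (z of each of bottle_f, bottle_g in the frame of pot below 0.01 m and horizontal distance between each of bottle_f, bottle_g and pot below 0.05 m and angle between each of bottle_f, bottle_g's own z axis and vertical below 0.12 rad))), for 0.2 s.
4. all seven bottles stand in the pot (z of each of bottle_a, bottle_b, bottle_c, bottle_d, bottle_e, bottle_f, bottle_g in the frame of pot below 0.01 m and horizontal distance between each of bottle_a, bottle_b, bottle_c, bottle_d, bottle_e, bottle_f, bottle_g and pot below 0.05 m and angle between each of bottle_a, bottle_b, bottle_c, bottle_d, bottle_e, bottle_f, bottle_g's own z axis and vertical below 0.12 rad), for 0.2 s.
At the end, for the whole second after the job is handed in: All seven bottles stand on the pot's floor (within 4 mm), upright within 7 degrees, within 50 mm of its axis, one within 16 mm of it; the punch, standing or lying, has its head end between the tray's walls, under 35 mm above the bench; bottles and punch at rest (all of step 1 and all of step 4 and horizontal distance between any of bottle_a, bottle_b, bottle_c, bottle_d, bottle_e, bottle_f, bottle_g and pot below 0.016 m and linear speed of each of bottle_a, bottle_b, bottle_c, bottle_d, bottle_e, bottle_f, bottle_g, punch below 0.03 m/s); the robot touches nothing.
It fails at once if a bottle is tipped over (leans more than 35 degrees) (angle between any of bottle_a, bottle_b, bottle_c, bottle_d, bottle_e, bottle_f, bottle_g's own z axis and vertical above 0.6 rad).
It fails at once if a loose bottle is dropped into the pot (faster than 0.6 m/s within 20 mm of its floor) ((z of bottle_e in the frame of pot below 0.026 m and horizontal distance between bottle_e and pot below 0.05 m and linear speed of bottle_e above 0.6 m/s) or (z of bottle_f in the frame of pot below 0.026 m and horizontal distance between bottle_f and pot below 0.05 m and linear speed of bottle_f above 0.6 m/s) or (z of bottle_g in the frame of pot below 0.026 m and horizontal distance between bottle_g and pot below 0.05 m and linear speed of bottle_g above 0.6 m/s)).
It fails at once if the bowl, tin, hammer or mandrel is moved more than 30 mm (distance of any of bowl, tin, hammer, mandrel from where it was at the start of the episode above 0.03 m).
It also fails if it takes over 72 s, if anything falls off the work surface, if the arm or the gripper's body presses on something with over 40 N, if the wrist force passes 120 N, or if a joint passes its speed limit or range.

## Working session

There is one attempt and no reset: what is moved stays moved. The work goes in short steps, Python scripts to look and compute and a tool call to move; the robot and the scene stay as the last step left them, time stands still between calls to the robot, and variables do not carry over. Pictures are saved under pics/ and viewed, at most 10 in all, crops included, and the job is handed in when it is done.

```bash
ls; mkdir -p pics
```

Run:
```python
from station import arm, get_image, camera_params, job_done
import cv2
s=arm.sense();print(s['time_s'],s['ee_pos'],s['orientation'])
for n in('scene','top'):
    cv2.imwrite(f'pics/{n}0.png',get_image(n)); p=camera_params(n);print(n,p)
```

```text
pics
station.py
0.0 [0.23993863 0.57619896 0.22995032] [-3.13913767e+00 -2.88825792e-04  2.74680701e+00]
scene {'fx': 540.3844283107277, 'fy': 540.3844283107277, 'cx': 283.15759377122754, 'cy': 216.00261527905957, 'k1': -0.1094755920054059, 'T': array([[ 0.72014062,  0.53807933, -0.43802753,  1.04726203],
       [ 0.69364147, -0.54369151,  0.47250508, -0.54707823],
       [ 0.01609336, -0.64410417, -0.76476848,  0.89555315],
       [ 0.        ,  0.        ,  0.        ,  1.        ]])}
top {'fx': 449.1160295353396, 'fy': 449.1160295353396, 'cx': 275.9114613069163, 'cy': 207.925207639451, 'k1': -0.12532146319676482, 'T': array([[ 0.10806436, -0.96769812,  0.22777717,  0.34630362],
       [-0.99412326, -0.10666388,  0.01848672, -0.00516167],
       [ 0.00640603, -0.22843634, -0.97353778,  0.9995769 ],
       [ 0.        ,  0.        ,  0.        ,  1.        ]])}
```

View pics/scene0.png

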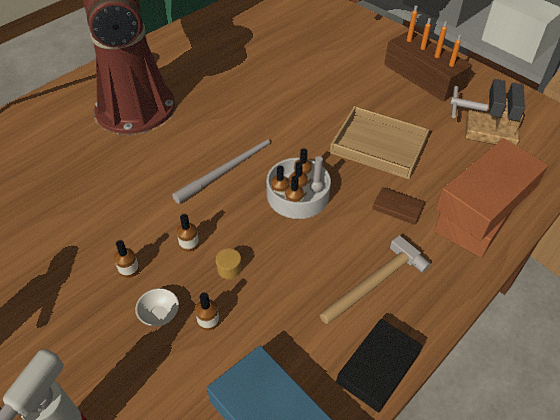

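View pics/top0.png

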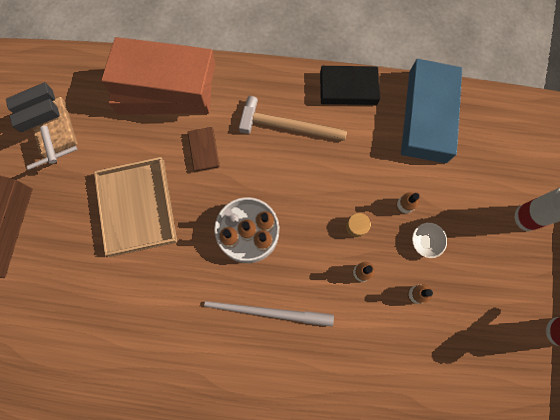

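The scene view shows the pot at about (298,187) with the punch inside it at (318,172), and the loose bottles at (187,233), (126,260) and (207,312). In the top view, the pot is at (247,230) with four caps and the punch near (233,213). The loose caps are at (413,197), (367,270) and (427,294), and the tray is at (135,206).

Create h.py:
```python
import numpy as np, cv2
from station import arm, get_image, camera_params, job_done
def ray(p,u,v):
    d=np.array([(u-p['cx'])/p['fx'],(v-p['cy'])/p['fy']]); s=d.copy()
    for _ in range(20): s=d/(1+p['k1']*(s@s))
    T=p['T']; return T[:3,3],T[:3,:3]@np.array([*s,1])
def onz(p,u,v,z):
    o,d=ray(p,u,v); return o+d*(z-o[2])/d[2]
def proj(p,X):
    T=p['T']; c=T[:3,:3].T@(np.array(X)-T[:3,3]); s=c[:2]/c[2]; s=s*(1+p['k1']*(s@s))
    return s[0]*p['fx']+p['cx'],s[1]*p['fy']+p['cy']
def blobs(mask,lo=15,hi=1e5):
    n,l,st,c=cv2.connectedComponentsWithStats(mask.astype(np.uint8))
    return [(c[i].round(1),st[i]) for i in range(1,n) if lo<st[i,4]<hi]
def shift(dx,dy,dz):   # world -> tool axes of the current pose
    from scipy.spatial.transform import Rotation as R
    return R.from_euler('xyz',arm.sense()['orientation']).inv().apply([dx,dy,dz]).round(4)
```

Run:
```python
from h import *
p=camera_params('top');im=cv2.imread('pics/top0.png')
m=im.max(2)<38
m[:160]=0
for c,st in blobs(m,12,200): print(c,st[2:],onz(p,*c,.085).round(4))
for n,u,v in(('punch',234,213),):print(n,onz(p,u,v,.09))
for q in((96,173),(162,159),(175,242),(108,255)):print('tray',onz(p,*q,.03).round(3))
for n,q in(('tin',(359,224)),('bowl',(430,240))):print(n,onz(p,*q,.03).round(3))
print('pot',onz(p,247,230,.05))
for q in((203,304),(332,320)):print('mandrel',onz(p,*q,.013))
big=cv2.resize(im[180:280,190:300],None,fx=5,fy=5,interpolation=cv2.INTER_CUBIC);cv2.imwrite('pics/potcrop.png',big)
```

```text
[413.3 197.6] [10 10 59] [ 0.6149 -0.2767  0.085 ]
[264.2 217.1] [ 7  9 44] [0.5381 0.0343 0.085 ]
[245.2 225.5] [ 7  8 45] [0.5161 0.0715 0.085 ]
[226.5 233.5] [ 8  8 46] [0.4951 0.1078 0.085 ]
[262.  236.7] [ 7  9 44] [0.4966 0.0341 0.085 ]
[367.1 269.3] [ 9  8 53] [ 0.4526 -0.187   0.085 ]
[425.  292.5] [ 9  6 44] [ 0.4171 -0.31    0.085 ]
punch [0.53882664 0.09742056 0.09      ]
tray [0.61  0.434 0.03 ]
tray [0.659 0.286 0.03 ]
tray [0.473 0.225 0.03 ]
tray [0.427 0.369 0.03 ]
tin [ 0.557 -0.173  0.03 ]
bowl [ 0.538 -0.335  0.03 ]
pot [0.51325439 0.06933291 0.05      ]
mandrel [0.34739935 0.14741216 0.013     ]
mandrel [ 0.34390567 -0.13328208  0.013     ]
```

View pics/potcrop.png

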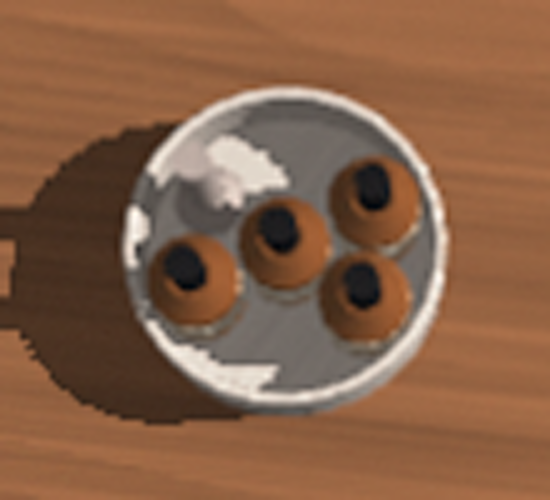

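The crop shows caps at crop (373,187), (280,230), (185,268) and (362,285). The punch is at about (200,180), so it holds the 60° place. The 0° and 180° places are free.

shift_gripper(plan=[[-0.455, -0.317, 0, -0.92], [-0.455, -0.317, 0, -0.92], [-0.455, -0.317, 0, -0.92], [-0.455, -0.317, 0, -0.92], [-0.455, -0.317, 0, -0.92], [-0.455, -0.317, 0, -0.92], [-0.455, -0.317, 0, -0.92], [-0.455, -0.317, 0, -0.92], [-0.455, -0.317, 0, -0.92], [-0.455, -0.317, 0, -0.92], [-0.455, -0.317, 0, -0.92], [-0.455, -0.317, 0, -0.92], [-0.455, -0.317, 0, -0.92], [-0.455, -0.317, 0, -0.92], [-0.455, -0.317, 0, -0.92]], jaw=0.04)

```text
time_s: 1.6
ee_pos: [0.5376, 0.1102, 0.2308]
orientation: [3.141, -0.001, -2.615]
ft_force: [-0.2, 0.6, 0.8]
opening: 0.04
gripper_force: 0.0
```

Run:
```python
from h import *
s=arm.sense();p=camera_params('wrist');im=get_image('wrist');cv2.imwrite('pics/w1.png',im)
print(s['ee_pos'],s['orientation'],p)
print('tcp px',proj(p,s['ee_pos']))
```

```text
[0.53758273 0.11019756 0.23082308] [ 3.14056951e+00 -8.69779250e-04 -2.61548736e+00] {'fx': 313.4669697854701, 'fy': 313.4669697854701, 'cx': 274.14130705270094, 'cy': 206.98174266144431, 'k1': -0.0002768638680376584, 'T': array([[-5.02644908e-01,  8.25912800e-01,  2.55374515e-01,
         4.72710973e-01],
       [ 8.64492971e-01,  4.80214434e-01,  1.48478956e-01,
         7.15357233e-02],
       [-3.85838979e-06,  2.95401664e-01, -9.55373151e-01,
         3.73274409e-01],
       [ 0.00000000e+00,  0.00000000e+00,  0.00000000e+00,
         1.00000000e+00]])}
tcp px (np.float64(275.7560646048801), np.float64(266.47612846039317))
```

View pics/w1.png

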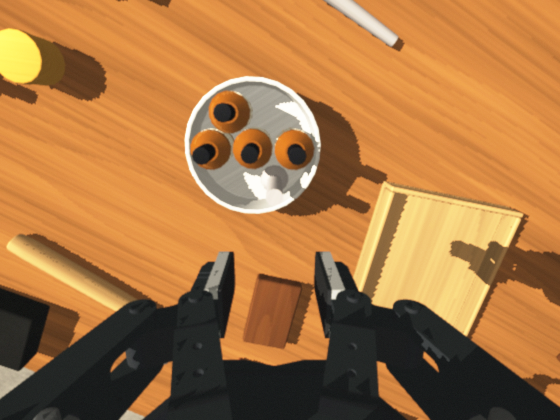

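The wrist view shows the pot centre at (253,144) and caps at (225,112), (204,154), (251,153) and (297,154). The punch is around (270,185).

Run:
```python
from h import *
p=camera_params('wrist');im=cv2.imread('pics/w1.png')
m=im.max(2)<45; m[:60]=0;m[225:]=0;m[:,:170]=0;m[:,330:]=0
for c,st in blobs(m,30,2000): print(c,st,onz(p,*c,.09).round(4))
for X in([.5375,.108,.03],[.5375,.108,.101],[.514,.071,.05],[.514,.071,.098]):print(X,np.round(proj(p,X),1))
cv2.imwrite('pics/w1c.png',cv2.resize(im[65:225,175:335],None,fx=3.7,fy=3.7,interpolation=cv2.INTER_CUBIC))
```

```text
[225.1 113. ] [215 105  20  16 218] [0.4963 0.0362 0.09  ]
[203.7 153.6] [193 145  22  19 289] [0.537  0.0358 0.09  ]
[250.2 152.8] [242 144  17  19 234] [0.5153 0.0716 0.09  ]
[296.4 154. ] [289 145  17  19 241] [0.4953 0.108  0.09  ]
[0.5375, 0.108, 0.03] [273.1 179.6]
[0.5375, 0.108, 0.101] [272.8 196.3]
[0.514, 0.071, 0.05] [253.2 146.3]
[0.514, 0.071, 0.098] [249.7 152.3]
```

View pics/w1c.png

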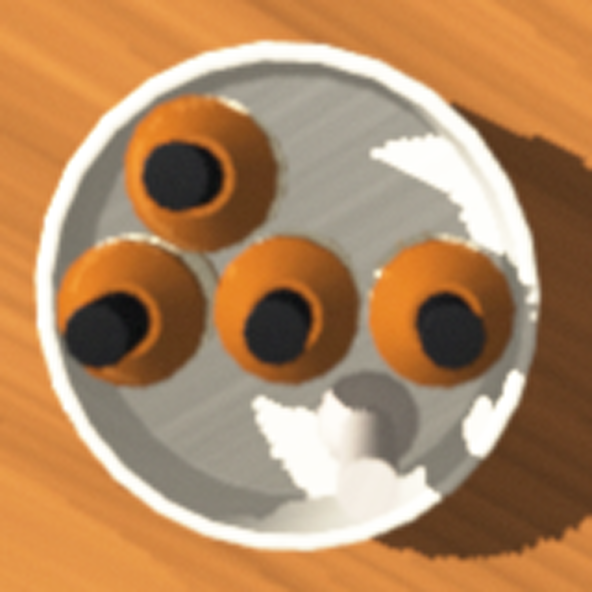

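shift_gripper(plan=[[0.001, 0, 0.05, 0], [0.001, 0, 0.09, 0], [0.001, 0, 0.125, 0], [0.001, 0, 0.15, 0], [0.001, 0, 0.162, 0], [0.001, 0, 0.162, 0], [0.001, 0, 0.162, 0]], jaw=0.04)

```text
time_s: 2.35
ee_pos: [0.5384, 0.1095, 0.0704]
orientation: [-3.141, 0.002, -2.615]
ft_force: [0.8, -1.3, 0.1]
opening: 0.0401
gripper_force: 0.0
```

shift_gripper(plan=[[0, 0, 0, 0], [0, 0, 0, 0], [0, 0, 0, 0], [0, 0, 0, 0], [0, 0, 0, 0]], jaw=0.0)

```text
time_s: 2.85
ee_pos: [0.539, 0.1096, 0.0715]
orientation: [-3.142, 0.003, -2.617]
ft_force: [-2.0, 3.0, 6.8]
opening: 0.0144
gripper_force: 58.5
```

```bash
python3 - <<'E'
from h import *
q=[onz(camera_params('top'),*c,.03) for c in((96,173),(162,159),(175,242),(108,255))]
t=np.mean(q,0);s=arm.sense();print(t,s['ee_pos'],shift(*(t-s['ee_pos'])))
E
```

```text
[0.54214992 0.32839467 0.03      ] [0.53903672 0.10961407 0.07146828] [-0.1121  0.1878  0.0418]
```

shift_gripper(plan=[[0, 0, -0.04, 0], [0, 0, -0.085, 0], [0, 0, -0.12, 0], [-0.01, 0.03, -0.12, 0], [-0.035, 0.07, -0.12, 0], [-0.06, 0.11, -0.12, 0], [-0.09, 0.15, -0.12, 0], [-0.105, 0.175, -0.12, 0], [-0.112, 0.188, -0.12, 0], [-0.112, 0.188, -0.1, 0], [-0.112, 0.188, -0.06, 0], [-0.112, 0.188, -0.03, 0], [-0.112, 0.188, -0.012, 0], [-0.112, 0.188, -0.004, 0], [-0.112, 0.188, 0, 0], [-0.112, 0.188, 0, 0], [-0.112, 0.188, 0, 0]])

```text
time_s: 4.55
ee_pos: [0.5397, 0.3263, 0.0715]
orientation: [-3.141, -0.004, -2.617]
ft_force: [-5.4, -2.7, 6.4]
opening: 0.0142
gripper_force: 60.2
```

shift_gripper(plan=[[0, 0, 0, 0], [0, 0, 0, 0], [0, 0, 0, 0], [0, 0, 0, 0], [0, 0, -0.03, 0], [0, 0, -0.07, 0], [0, 0, -0.11, 0], [0, 0, -0.15, 0], [0, 0, -0.16, 0], [0, 0, -0.16, 0]], jaw=0.04)

```text
time_s: 5.55
ee_pos: [0.5419, 0.3284, 0.2324]
orientation: [-3.141, 0.006, -2.616]
ft_force: [0.1, -1.1, -0.2]
opening: 0.04
gripper_force: 0.0
```

Run:
```python
from h import *
im=get_image('top');cv2.imwrite('pics/top1.png',im)
s=arm.sense();p=camera_params('wrist')
im=get_image('wrist');cv2.imwrite('pics/w2.png',im)
print(s['ee_pos'],s['orientation'])
g=np.array([0.4526,-.187,.235]);print(shift(*(g-s['ee_pos'])))
```

```text
[0.54047537 0.3277282  0.22960881] [-3.14142846e+00  1.20964194e-03 -2.61638050e+00]
[ 0.3341 -0.4013 -0.0047]
```

View pics/w2.png

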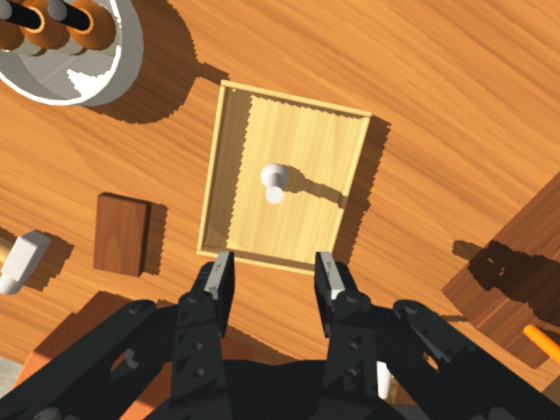

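The punch stands upright in the tray at (275,185). Next is the first loose bottle, with the fingers closing along world y.

shift_gripper(plan=[[0.334, -0.401, 0, 0.52], [0.334, -0.401, 0, 0.52], [0.334, -0.401, 0, 0.52], [0.334, -0.401, 0, 0.52], [0.334, -0.401, 0, 0.52], [0.334, -0.401, 0, 0.52], [0.334, -0.401, 0, 0.52], [0.334, -0.401, 0, 0.52], [0.334, -0.401, 0, 0.52], [0.334, -0.401, 0, 0.52], [0.334, -0.401, 0, 0.52], [0.334, -0.401, 0, 0.52], [0.334, -0.401, 0, 0.52], [0.334, -0.401, 0, 0.52]], jaw=0.04)

```text
time_s: 7.05
ee_pos: [0.4517, -0.1853, 0.2277]
orientation: [3.139, -0.003, -3.135]
ft_force: [0.7, -0.1, 0.6]
opening: 0.0399
gripper_force: 0.0
```

Create cap.py:
```python
from h import *
import sys
s=arm.sense();p=camera_params('wrist');im=get_image('wrist');cv2.imwrite('pics/cap%d.png'%(s['time_s']*100),im)
zt=float(sys.argv[1]) if len(sys.argv)>1 else .092
m=im.max(2)<45; m[225:]=0
print(s['ee_pos'],s['orientation'])
for c,st in blobs(m,60,900):
    X=onz(p,*c,zt-.008); print(c,st,X.round(4),shift(*(X-s['ee_pos'])))
```

```bash
python3 cap.py
```

```text
[ 0.45166036 -0.18530185  0.22768266] [ 3.13944689e+00 -2.53056041e-03 -3.13535229e+00]
[140.4 153. ] [130 146  20  17 204] [ 0.4145 -0.3074  0.084 ] [ 0.0378 -0.1221  0.1436]
[271.  192.9] [264 183  15  21 243] [ 0.4511 -0.1888  0.084 ] [ 0.0004 -0.0037  0.1437]
```

shift_gripper(plan=[[0, -0.003, 0.05, 0], [0, -0.003, 0.09, 0], [0, -0.003, 0.125, 0], [0, -0.003, 0.15, 0], [0, -0.003, 0.163, 0], [0, -0.003, 0.163, 0], [0, -0.003, 0.163, 0]], jaw=0.04)

```text
time_s: 7.8
ee_pos: [0.4533, -0.1897, 0.0672]
orientation: [-3.141, 0.001, -3.135]
ft_force: [-0.9, -0.5, 0.4]
opening: 0.0395
gripper_force: 0.0
```

shift_gripper(plan=[[0, 0, 0, 0], [0, 0, 0, 0], [0, 0, 0, 0], [0, 0, 0, 0], [0, 0, 0, 0]], jaw=0.0)

```text
time_s: 8.3
ee_pos: [0.4539, -0.1906, 0.0681]
orientation: [-3.14, 0.003, -3.137]
ft_force: [0.3, 1.4, 5.9]
opening: 0.0138
gripper_force: 58.8
```

shift_gripper(plan=[[0, 0, -0.03, 0], [0, 0, -0.07, 0], [0, 0, -0.11, 0], [0, 0, -0.15, 0], [0, 0, -0.16, 0], [0, 0, -0.16, 0]])

```text
time_s: 8.9
ee_pos: [0.4535, -0.1906, 0.2285]
orientation: [-3.139, 0.004, -3.137]
ft_force: [-0.1, -0.2, -1.1]
opening: 0.0141
gripper_force: 58.6
```

```bash
python3 - <<'E'
from h import *
for g in((.4705,.071),(.5565,.071)):
  s=arm.sense();print(shift(*(np.array([*g,s['ee_pos'][2]])-s['ee_pos'])))
E
```

```text
[-0.0183  0.2615 -0.0006]
[-0.1043  0.2611 -0.0003]
```

Create rim.py:
```python
from h import *
def rim(p,im,c):
    # outermost strong grey (low saturation, bright) pixel along radial directions -> circle on z=.05
    hsv=cv2.cvtColor(im,cv2.COLOR_BGR2HSV); m=((hsv[...,1]<75)&(hsv[...,2]>150))
    P=[]
    for a in np.linspace(0,2*np.pi,120,endpoint=False):
        for r in np.arange(.085,.058,-.0005):
            u,v=proj(p,[c[0]+r*np.cos(a),c[1]+r*np.sin(a),.05])
            if 0<=u<559.5 and 0<=v<419.5 and m[int(v+.5),int(u+.5)]: P.append((c[0]+r*np.cos(a),c[1]+r*np.sin(a)));break
    P=np.array(P)
    for _ in range(4):
        s=np.linalg.lstsq(np.c_[2*P,np.ones(len(P))],(P**2).sum(1),rcond=None)[0]
        R=np.sqrt(s[2]+s[:2]@s[:2]); e=abs(np.hypot(*(P-s[:2]).T)-R); P=P[e<max(.0015,2*np.median(e))]
    return s[:2].round(4),R.round(4),len(P)
if __name__=='__main__':
    T=np.array([[-5.02644908e-01,8.25912800e-01,2.55374515e-01,4.72710973e-01],[8.64492971e-01,4.80214434e-01,1.48478956e-01,7.15357233e-02],[-3.85838979e-06,2.95401664e-01,-9.55373151e-01,3.73274409e-01],[0,0,0,1]])
    p=camera_params('wrist');p['T']=T;print(rim(p,cv2.imread('pics/w1.png'),(.514,.071)))
    print(rim(camera_params('top'),cv2.imread('pics/top0.png'),(.514,.071)))
```

```bash
python3 rim.py
```

```text
(array([0.5167, 0.0711]), np.float64(0.0689), 119)
(array([0.5168, 0.0703]), np.float64(0.0694), 85)
```

shift_gripper(plan=[[-0.004, 0.04, 0, 0], [-0.008, 0.085, 0, 0], [-0.012, 0.13, 0, 0], [-0.016, 0.175, 0, 0], [-0.02, 0.22, 0, 0], [-0.0228, 0.25, 0, 0], [-0.0228, 0.2612, 0, 0], [-0.0228, 0.2612, 0.03, 0], [-0.0228, 0.2612, 0.06, 0], [-0.0228, 0.2612, 0.07, 0], [-0.0228, 0.2612, 0.07, 0], [-0.0228, 0.2612, 0.07, 0], [-0.0228, 0.2612, 0.07, 0]])

```text
time_s: 10.2
ee_pos: [0.4751, 0.0712, 0.1578]
orientation: [-3.142, 0.003, -3.137]
ft_force: [0.4, 0.7, -0.1]
opening: 0.0137
gripper_force: 58.8
```

Run:
```python
from h import *
s=arm.sense();p=camera_params('wrist');im=get_image('wrist');cv2.imwrite('pics/w3.png',im)
from rim import rim
print(rim(p,im,(.5165,.071)))
print(s['ee_pos'],s['orientation'],s['ft_force'])
```

```text
(array([0.5154, 0.0713]), np.float64(0.0694), 68)
[0.4750756  0.07117242 0.15781501] [-3.14150523e+00  2.83232899e-03 -3.13700326e+00] [ 0.41004885  0.68943179 -0.14016222]
```

View pics/w3.png

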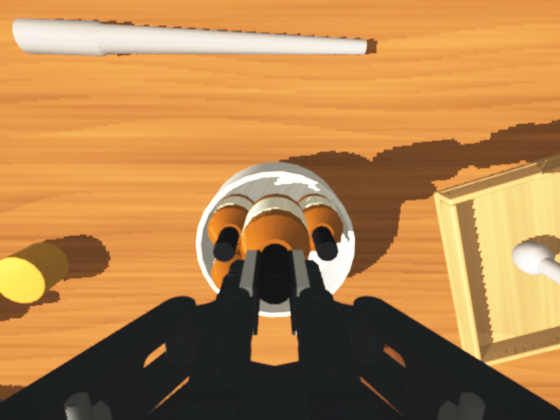

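The held bottle is centred at u≈276 with its near edge at row ~195. It hangs over the free place between the two neighbours at (227,243) and (324,243).

Run:
```python
from h import *
p=camera_params('wrist');im=cv2.imread('pics/w3.png')
print(im[185:204,276].tolist())
for v in(194,196,198): print(v,onz(p,276,v,.0945).round(4),onz(p,276,v,.0895).round(4))
for X in ([.454,.071,.0945],[.459,.071,.0895]): print(np.round(proj(p,X),1))
```

```text
[[169, 184, 191], [155, 171, 178], [156, 171, 177], [156, 171, 177], [156, 170, 176], [155, 170, 176], [155, 170, 176], [152, 166, 173], [108, 126, 142], [44, 71, 106], [35, 66, 103], [71, 99, 127], [118, 144, 160], [138, 164, 174], [139, 164, 173], [140, 165, 175], [139, 163, 175], [139, 165, 176], [140, 166, 175]]
194 [0.4548 0.0716 0.0945] [0.4561 0.0717 0.0895]
196 [0.4562 0.0716 0.0945] [0.4576 0.0717 0.0895]
198 [0.4576 0.0716 0.0945] [0.459  0.0717 0.0895]
[275.1 192.9]
[275. 198.]
```

shift_gripper(plan=[[0.0005, 0, 0.02, 0], [0.0005, 0, 0.035, 0], [0.0005, 0, 0.045, 0], [0.0005, 0, 0.055, 0], [0.0005, 0, 0.063, 0], [0.0005, 0, 0.07, 0], [0.0005, 0, 0.075, 0], [0.0005, 0, 0.08, 0], [0.0005, 0, 0.083, 0], [0.0005, 0, 0.083, 0], [0.0005, 0, 0.083, 0]])

```text
time_s: 11.35
ee_pos: [0.4742, 0.0716, 0.0742]
orientation: [3.142, 0.002, -3.136]
ft_force: [0.9, 1.0, 5.5]
opening: 0.0138
gripper_force: 59.5
```

shift_gripper(plan=[[0, 0, 0, 0], [0, 0, 0, 0], [0, 0, 0, 0], [0, 0, -0.03, 0], [0, 0, -0.07, 0], [0, 0, -0.11, 0], [0, 0, -0.15, 0], [0, 0, -0.157, 0]], jaw=0.03)

```text
time_s: 12.15
ee_pos: [0.4764, 0.0716, 0.236]
orientation: [-3.142, 0.01, -3.136]
ft_force: [0.9, 0.6, -0.2]
opening: 0.0301
gripper_force: 0.0
```

shift_gripper(plan=[[-0.141, -0.348, 0, 0], [-0.141, -0.348, 0, 0], [-0.141, -0.348, 0, 0], [-0.141, -0.348, 0, 0], [-0.141, -0.348, 0, 0], [-0.141, -0.348, 0, 0], [-0.141, -0.348, 0, 0], [-0.141, -0.348, 0, 0], [-0.141, -0.348, 0, 0], [-0.141, -0.348, 0, 0]], jaw=0.04)

```text
time_s: 13.15
ee_pos: [0.6151, -0.2755, 0.2283]
orientation: [3.139, -0.003, -3.137]
ft_force: [0.0, -0.0, -0.7]
opening: 0.0402
gripper_force: 0.0
```

```bash
python3 cap.py
```

```text
[ 0.61507467 -0.27546453  0.22826268] [ 3.13921373e+00 -3.03791173e-03 -3.13744264e+00]
[270.8 193.3] [264 183  14  21 241] [ 0.6149 -0.2791  0.084 ] [-0.0002 -0.004   0.1443]
```

shift_gripper(plan=[[0, -0.002, 0.05, 0], [0, -0.002, 0.09, 0], [0, -0.002, 0.125, 0], [0, -0.002, 0.15, 0], [0, -0.002, 0.163, 0], [0, -0.002, 0.163, 0], [0, -0.002, 0.163, 0]], jaw=0.04)

```text
time_s: 13.9
ee_pos: [0.6168, -0.2774, 0.0686]
orientation: [-3.141, 0.001, -3.135]
ft_force: [-0.4, -0.6, 0.9]
opening: 0.0398
gripper_force: 0.0
```

shift_gripper(plan=[[0, 0, 0, 0], [0, 0, 0, 0], [0, 0, 0, 0], [0, 0, 0, 0], [0, 0, 0, 0]], jaw=0.0)

```text
time_s: 14.4
ee_pos: [0.6179, -0.2788, 0.0701]
orientation: [-3.139, 0.004, -3.137]
ft_force: [-0.4, -0.2, 5.9]
opening: 0.014
gripper_force: 58.8
```

shift_gripper(plan=[[0, 0, -0.03, 0], [0, 0, -0.07, 0], [0, 0, -0.11, 0], [0, 0, -0.15, 0], [0, 0, -0.16, 0], [0, 0, -0.16, 0], [0, 0, -0.16, 0]])

```text
time_s: 15.1
ee_pos: [0.615, -0.2772, 0.2252]
orientation: [3.14, -0.003, -3.136]
ft_force: [-0.6, 0.6, -2.0]
opening: 0.0138
gripper_force: 58.6
```

```bash
python3 - <<'E'
from h import *
s=arm.sense();print(shift(*(np.array([.5600,.071,.158])-s['ee_pos'])))
E
```

```text
[0.053  0.3483 0.0679]
```

shift_gripper(plan=[[0.006, 0.04, 0, 0], [0.013, 0.085, 0, 0], [0.02, 0.13, 0, 0], [0.027, 0.175, 0, 0], [0.034, 0.22, 0, 0], [0.041, 0.265, 0, 0], [0.048, 0.31, 0, 0], [0.053, 0.34, 0, 0], [0.053, 0.348, 0, 0], [0.053, 0.348, 0.03, 0], [0.053, 0.348, 0.06, 0], [0.053, 0.348, 0.07, 0], [0.053, 0.348, 0.07, 0], [0.053, 0.348, 0.07, 0], [0.053, 0.348, 0.07, 0]])

```text
time_s: 16.6
ee_pos: [0.5627, 0.0696, 0.1589]
orientation: [-3.141, 0.003, -3.137]
ft_force: [-0.0, 0.1, -0.1]
opening: 0.014
gripper_force: 58.7
```

Run:
```python
from h import *
s=arm.sense();p=camera_params('wrist');im=get_image('wrist');cv2.imwrite('pics/w4.png',im)
from rim import rim
print(rim(p,im,(.5165,.071)))
e=s['ee_pos'];zb=e[2]-.0685
print(e,s['orientation'])
print(im[180:204,276].tolist())
for v in(186,190,194,198): print(v,onz(p,276,v,zb+.005).round(4))
m=(im.max(2)<45);m[225:]=0
```

```text
(array([0.5166, 0.0712]), np.float64(0.0688), 104)
[0.56265244 0.06958855 0.15891799] [-3.14149818e+00  2.88400114e-03 -3.13699526e+00]
[[166, 182, 188], [166, 181, 187], [162, 177, 183], [162, 176, 183], [159, 174, 182], [159, 175, 181], [159, 175, 181], [162, 177, 184], [163, 178, 183], [163, 178, 184], [164, 178, 184], [161, 174, 184], [135, 153, 167], [80, 103, 129], [39, 71, 108], [52, 84, 117], [111, 139, 158], [145, 172, 183], [148, 175, 184], [148, 174, 185], [149, 175, 186], [149, 176, 186], [148, 174, 185], [148, 175, 185]]
186 [0.5367 0.0699 0.0954]
190 [0.5395 0.0699 0.0954]
194 [0.5423 0.07   0.0954]
198 [0.5451 0.07   0.0954]
```

View pics/w4.png

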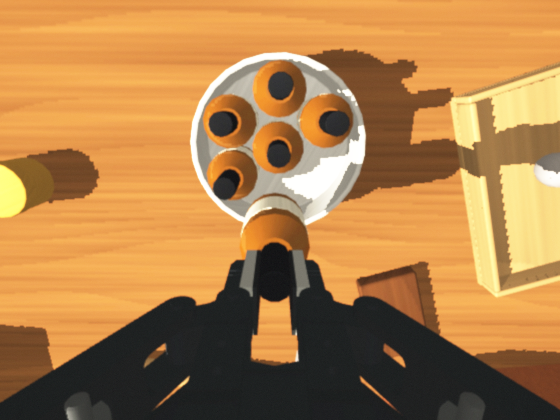

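The held bottle is at (275,225) and needs to go about 2 mm toward −x. The other five bottles are standing in pattern in the pot.

shift_gripper(plan=[[0.0023, 0.0015, 0.02, 0], [0.0023, 0.0015, 0.035, 0], [0.0023, 0.0015, 0.045, 0], [0.0023, 0.0015, 0.055, 0], [0.0023, 0.0015, 0.063, 0], [0.0023, 0.0015, 0.07, 0], [0.0023, 0.0015, 0.075, 0], [0.0023, 0.0015, 0.08, 0], [0.0023, 0.0015, 0.083, 0], [0.0023, 0.0015, 0.083, 0], [0.0023, 0.0015, 0.083, 0]])

```text
time_s: 17.75
ee_pos: [0.5599, 0.0715, 0.0762]
orientation: [-3.141, 0.001, -3.136]
ft_force: [-2.6, -0.1, 6.4]
opening: 0.0138
gripper_force: 59.7
```

```bash
python3 -c "
from station import arm, get_image, camera_params, job_done;s=arm.sense();print(s['q'])"
```

```text
[ 2.75954419e-03  2.72574816e-01  1.86550910e+00 -1.55688884e-04
  1.00213447e+00 -1.57333344e+00]
```

shift_gripper(plan=[[0, 0, 0, 0], [0, 0, 0, 0], [0, 0, 0, 0], [0, 0, -0.03, 0], [0, 0, -0.07, 0], [0, 0, -0.11, 0], [0, 0, -0.15, 0], [0, 0, -0.157, 0]], jaw=0.03)

```text
time_s: 18.55
ee_pos: [0.5627, 0.0715, 0.238]
orientation: [-3.142, 0.012, -3.136]
ft_force: [-0.3, -0.1, 0.5]
opening: 0.03
gripper_force: 0.0
```

```bash
python3 -c "
from h import *
s=arm.sense();print(shift(*(np.array([.4155,-.310,.23])-s['ee_pos'])))"
```

```text
[ 0.1493 -0.3808  0.0062]
```

shift_gripper(plan=[[0.149, -0.381, 0.004, 2.09], [0.149, -0.381, 0.004, 2.09], [0.149, -0.381, 0.004, 2.09], [0.149, -0.381, 0.004, 2.09], [0.149, -0.381, 0.004, 2.09], [0.149, -0.381, 0.004, 2.09], [0.149, -0.381, 0.004, 2.09], [0.149, -0.381, 0.004, 2.09], [0.149, -0.381, 0.004, 2.09], [0.149, -0.381, 0.004, 2.09], [0.149, -0.381, 0.004, 2.09], [0.149, -0.381, 0.004, 2.09], [0.149, -0.381, 0.004, 2.09], [0.149, -0.381, 0.004, 2.09], [0.149, -0.381, 0.004, 2.09], [0.149, -0.381, 0.004, 2.09], [0.149, -0.381, 0.004, 2.09]], jaw=0.04)

```text
time_s: 20.25
ee_pos: [0.4118, -0.3101, 0.2268]
orientation: [-3.141, -0.0, 1.059]
ft_force: [0.1, -0.2, -0.6]
opening: 0.0399
gripper_force: 0.0
```

```bash
python3 cap.py
```

```text
[ 0.4117699  -0.31010838  0.22683013] [-3.14088428e+00 -1.84663701e-04  1.05878053e+00]
[279.9 192.9] [274 184  14  20 215] [ 0.4175 -0.3127  0.084 ] [0.0005 0.0063 0.1428]
```

shift_gripper(plan=[[0, 0.005, 0.05, 0], [0, 0.005, 0.09, 0], [0, 0.005, 0.125, 0], [0, 0.005, 0.15, 0], [0, 0.005, 0.161, 0], [0, 0.005, 0.161, 0], [0, 0.005, 0.161, 0]], jaw=0.04)

```text
time_s: 21.0
ee_pos: [0.4171, -0.3136, 0.0675]
orientation: [3.14, 0.001, 1.057]
ft_force: [0.2, -0.2, 0.9]
opening: 0.0402
gripper_force: 0.0
```

shift_gripper(plan=[[0, 0, 0, 0], [0, 0, 0, 0], [0, 0, 0, 0], [0, 0, 0, 0], [0, 0, 0, 0]], jaw=0.0)

```text
time_s: 21.5
ee_pos: [0.4174, -0.3139, 0.0684]
orientation: [3.138, 0.001, 1.057]
ft_force: [-1.8, 0.7, 6.5]
opening: 0.014
gripper_force: 58.5
```

shift_gripper(plan=[[0, 0, -0.03, 0], [0, 0, -0.07, 0], [0, 0, -0.11, 0], [0, 0, -0.15, 0], [0, 0, -0.16, 0], [0, 0, -0.16, 0], [0, 0, -0.16, 0]])

```text
time_s: 22.2
ee_pos: [0.4155, -0.312, 0.2247]
orientation: [-3.139, -0.001, 1.057]
ft_force: [-0.2, 0.2, -1.3]
opening: 0.0139
gripper_force: 58.7
```

```bash
python3 - <<'E'
from h import *
s=arm.sense();print(shift(*(np.array([.538,.1085,.158])-s['ee_pos'])))
E
```

```text
[ 0.4263 -0.0999  0.0672]
```

shift_gripper(plan=[[0.04, -0.01, 0, 0], [0.085, -0.02, 0, 0], [0.13, -0.03, 0, 0], [0.175, -0.04, 0, 0], [0.22, -0.05, 0, 0], [0.265, -0.062, 0, 0], [0.31, -0.073, 0, 0], [0.355, -0.084, 0, 0], [0.4, -0.095, 0, 0], [0.426, -0.1, 0, 0], [0.426, -0.1, 0, 0], [0.426, -0.1, 0.03, 0], [0.426, -0.1, 0.05, 0], [0.426, -0.1, 0.05, 0], [0.426, -0.1, 0.05, 0], [0.426, -0.1, 0.05, 0]])

```text
time_s: 23.8
ee_pos: [0.5391, 0.1069, 0.1769]
orientation: [3.141, -0.0, 1.056]
ft_force: [0.1, 0.4, -0.7]
opening: 0.0138
gripper_force: 58.7
```

Run:
```python
from h import *
s=arm.sense();p=camera_params('wrist');im=get_image('wrist');cv2.imwrite('pics/w5.png',im)
from rim import rim
print(rim(p,im,(.5165,.071)))
e=s['ee_pos'];zb=e[2]-.0685
print(e,s['orientation'],s['ft_force'])
c=im[170:215,276].sum(1).astype(int);print(c)
for v in(186,190,194,198): print(v,onz(p,276,v,zb+.005).round(4))
```

```text
(array([0.5175, 0.0722]), np.float64(0.069), 73)
[0.5391487  0.1068959  0.17690978] [ 3.14076356e+00 -4.15912893e-04  1.05614614e+00] [ 0.07704342  0.43516465 -0.65060176]
[532 505 478 488 504 506 510 501 493 496 501 506 503 502 497 501 509 506
 501 502 502 507 506 510 502 490 491 437 305 203 249 389 479 482 481 480
 482 484 485 480 482 484 497 424 263]
186 [0.5539 0.1286 0.1134]
190 [0.5525 0.1262 0.1134]
194 [0.5511 0.1237 0.1134]
198 [0.5498 0.1213 0.1134]
```

View pics/w5.png

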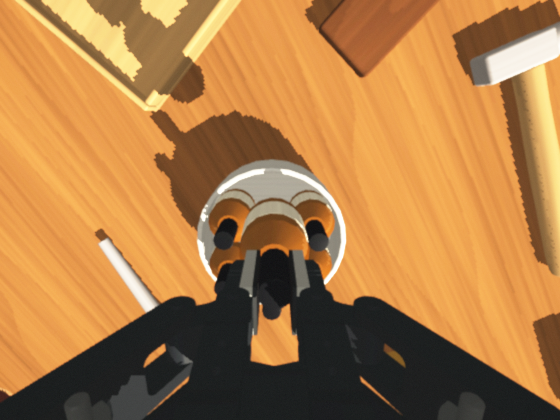

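The held bottle is at (276,225), between the neighbouring caps at (227,235) and (319,235). It needs to go about 2 mm left and 2.5 mm outward.

shift_gripper(plan=[[0.0025, -0.0022, 0.02, 0], [0.0025, -0.0022, 0.035, 0], [0.0025, -0.0022, 0.05, 0], [0.0025, -0.0022, 0.06, 0], [0.0025, -0.0022, 0.068, 0], [0.0025, -0.0022, 0.075, 0], [0.0025, -0.0022, 0.08, 0], [0.0025, -0.0022, 0.08, 0]])

```text
time_s: 24.65
ee_pos: [0.5375, 0.1106, 0.0956]
orientation: [-3.14, 0.001, 1.057]
ft_force: [-0.4, -0.9, -1.2]
opening: 0.014
gripper_force: 58.7
```

shift_gripper(plan=[[-0.0005, 0, 0.006, 0], [-0.0005, 0, 0.011, 0], [-0.0005, 0, 0.015, 0], [-0.0005, 0, 0.018, 0], [-0.0005, 0, 0.021, 0], [-0.0005, 0, 0.021, 0], [-0.0005, 0, 0.021, 0]])

```text
time_s: 25.35
ee_pos: [0.5377, 0.1102, 0.0753]
orientation: [-3.142, 0.0, 1.057]
ft_force: [0.9, 0.2, -0.8]
opening: 0.0142
gripper_force: 58.7
```

shift_gripper(plan=[[0, 0, 0.001, 0], [0, 0, 0.002, 0], [0, 0, 0.002, 0], [0, 0, 0.002, 0]])

```text
time_s: 25.75
ee_pos: [0.5383, 0.1104, 0.0744]
orientation: [3.141, -0.001, 1.057]
ft_force: [-2.3, 0.8, 6.2]
opening: 0.014
gripper_force: 59.4
```

Contact with the floor. I'll release, rise and check.

shift_gripper(plan=[[0, 0, 0, 0], [0, 0, 0, 0], [0, 0, 0, 0], [0, 0, -0.03, 0], [0, 0, -0.07, 0], [0, 0, -0.11, 0], [0, 0, -0.15, 0], [0.05, 0, -0.16, 0], [0.06, 0, -0.16, 0], [0.06, 0, -0.16, 0], [0.06, 0, -0.16, 0]], jaw=0.03)

```text
time_s: 26.85
ee_pos: [0.5659, 0.1619, 0.2314]
orientation: [-3.139, 0.003, 1.057]
ft_force: [1.2, 0.1, -0.7]
opening: 0.0298
gripper_force: 0.0
```

Run:
```python
from h import *
p=camera_params('wrist');im=get_image('wrist');t=get_image('top')
for q,i in((p,im),(camera_params('top'),t)):
    print([ (X.round(4).tolist(), round(float(np.hypot(X[0]-.5165,X[1]-.071)),4)) for c,_ in blobs((i.max(2)<42),25,600) for X in [onz(q,*c,.091)] if np.hypot(X[0]-.5165,X[1]-.071)<.08])
a=cv2.resize(im[60:300,150:400],(400,384));u,v=map(int,proj(camera_params('top'),[.517,.15,.03]))
b=cv2.resize(t[v-60:v+65,u-65:u+65],(400,384));cv2.imwrite('pics/end.png',np.hstack([a,b]))
```

```text
[([0.5399, 0.1143, 0.091], 0.0492), ([0.4949, 0.1103, 0.091], 0.0449), ([0.5058, 0.1129, 0.091], 0.0432), ([0.5188, 0.0775, 0.091], 0.0069), ([0.4809, 0.0749, 0.091], 0.0358), ([0.4999, 0.0414, 0.091], 0.034)]
[([0.557, 0.0703, 0.091], 0.0405), ([0.536, 0.1079, 0.091], 0.0417), ([0.537, 0.0343, 0.091], 0.0421), ([0.515, 0.0712, 0.091], 0.0015), ([0.4942, 0.1071, 0.091], 0.0425), ([0.4954, 0.0338, 0.091], 0.0427), ([0.4725, 0.0715, 0.091], 0.044)]
```

View pics/end.png

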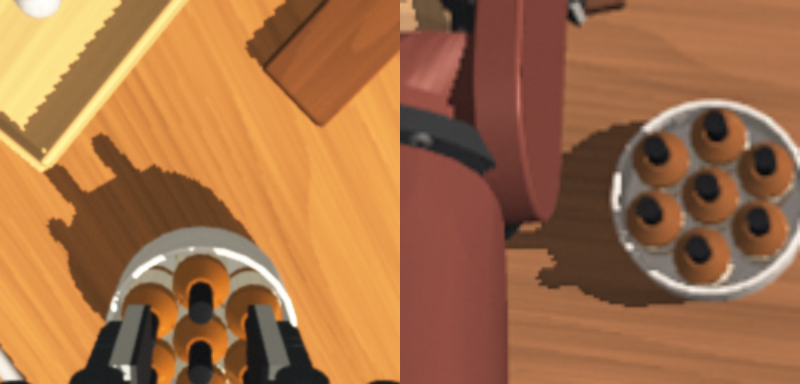

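The end picture shows all seven bottles upright in the one-plus-six pattern, with cap radii of 44 mm or less in the top view. The punch's white head is just visible in the tray at the top left.

```bash
python3 -c "
from station import arm, get_image, camera_params, job_done;print(job_done())"
```

```text
the job is handed in; nothing more can be done
None
```

The job is handed in at about 27 s on the robot's clock: the punch was stood in the tray, and the last top picture shows all seven bottles upright in the pot, one in the middle and six round it. The hand-in call gave no verdict.

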